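# Hang the spanners and the tape back in their places

### The arm

A 7-joint arm with a two-finger parallel gripper is mounted at the origin on a cart in front of the work surface, level with it; the furniture and walls round the work are solid. World frame = base frame: x ahead of the robot, y to its left, z up, the work surface at z = 0. Lengths are in m, angles in rad, forces in N, time in s.
With the tool pointing down it reaches from about 0.425 to 0.875 m from the base axis. Payload 4.7 kg.
Tool frame: the origin (TCP) lies between the finger pads; the fingertips stand 19 mm ahead of it and the grasp point (between the pads) is the TCP; z points along the fingers, y is the line along which they close (so a half turn about z gives the same grasp; the last joint's range is limited). The gripper opens to 87 mm and grips with 3 to 60 N. Pads are 19 mm wide; open, the fingers measure 117 mm over their backs; the gripper's body (75 mm by 190 mm) begins 51 mm behind the grasp point.
Start: joints at [-1.12, 0.321, -0.07, 1.45, 0.023, 1.371, -0.057], TCP at [0.275, 0.589, 0.242] pointing down, gripper open.
Joint ranges: [-2.86, 2.86], [-0.3, 2.09], [-1.38, 1.24], [0.06, 2.45], [-1.56, 4.7], [0.09, 2.05], [-2.69, 2.69]. Speed limits (rad/s): [2.57, 2.57, 3.14, 3.14, 3.14, 3.14, 3.14].

### API

Orientations are given as a rotation vector (axis times angle).
In Python, from cell import * gives the robot as it stands. Calls block until the motion is done:
- move_ptp(position, orientation): joint-space move of the TCP to a pose.
- servo_line(position, rotation=None, feed=0.15, stop_force=None): straight line of the TCP; rotation=None keeps the orientation; feed is the mean speed in m/s. With stop_force (N) it stops when the force on the tool has changed by that much, and returns True; else False.
- move_j(angles): joint-space move.
- set_gripper(opening, f_grip=None): finger opening in m; f_grip is the grip in N (None keeps the last); returns when the fingers have stopped.
- dwell(seconds).
- inverse_kinematics(position, orientation): joint angles nearest the present ones, or None.
- read_camera(name): name is "scene" or "top"; returns a dict with "pixels" (420x560x3 uint8, red, green, blue), "intrinsics" (3x3 intrinsics, pixels), "eye" and "orientation" of the camera in the world. Camera axes: x right, y up, looking along -z (the intrinsics and any distortion apply to the point x, -y, -z); pixel columns grow to the right and rows downward; lengths in m; the calibration is good to about 2 mm. A picture is of the moment at which its call begins. There is no depth.
A pose or a line that the arm cannot do raises IKError and nothing moves.
- job_done(): hands the job in; it is judged then, once.
Readings, each from a call of its own:
- read_clock(): time.
- read_joint_positions(): joint angles.
- read_joint_vel(): joint speeds.
- read_joint_efforts(): joint torques, N m.
- read_position(): TCP position.
- read_tool_rot(): TCP orientation.
- read_contact_force(): force on the tool from outside, world axes, zero at the start.
- read_torque(): the same for the moment, N m.
- read_opening(): finger opening in m.
- read_grasp_force(): force on a finger pad.
Only numpy, scipy, OpenCV 4.12 (cv2) and the standard library are available. Lean on these libraries where they do the work, as an engineer would, in place of code of your own. Each camera call takes 0.05 s, during which the arm holds its last target. There are 200 camera calls.

### The job

Clear the bench: hang each spanner by its round eye on a peg of the sloping board whose painted outlines are as long as that spanner, one spanner to a peg, pushed down so that it lies on the board along its outline with the jaw end pointing straight down the slope. Do this for all the spanners on the table (five or six of them), and slip the small roll of masking tape over the wooden tape post, flat down on its foot. Leave the glue bottle where it is.

Things in the scene. Friction and masses are not known exactly. Their poses are not given: they have to be found in the camera images.
- spanner_short_1: short spanner, 95 mm long, may be absent; steel, 0.09 kg. Hanging eye (outer 30, hole 17, 8 thick) at its +x end, open jaw (23 wide) at -x, blue sleeve (34 long, 18 wide, 14 thick) round the middle: grip it there, across the 18. Origin: centre of the sleeve, mid-length and mid-thickness (7 above the table as it lies); x to the eye, z up as it lies; both faces alike.
- spanner_short_1_eye (a point): centre of its eye's hole, half way through its thickness: at x = +32.5 on its body's x axis
- spanner_medium_1: medium spanner, 120 mm long, may be absent; steel, 0.09 kg. Hanging eye (outer 30, hole 17, 8 thick) at its +x end, open jaw (23 wide) at -x, blue sleeve (34 long, 18 wide, 14 thick) round the middle: grip it there, across the 18. Origin: centre of the sleeve, mid-length and mid-thickness (7 above the table as it lies); x to the eye, z up as it lies; both faces alike.
- spanner_medium_1_eye (a point): centre of its eye's hole, half way through its thickness: at x = +45 on its body's x axis
- spanner_long_1: long spanner, 145 mm long, may be absent; steel, 0.09 kg. Hanging eye (outer 30, hole 17, 8 thick) at its +x end, open jaw (23 wide) at -x, blue sleeve (34 long, 18 wide, 14 thick) round the middle: grip it there, across the 18. Origin: centre of the sleeve, mid-length and mid-thickness (7 above the table as it lies); x to the eye, z up as it lies; both faces alike.
- spanner_long_1_eye (a point): centre of its eye's hole, half way through its thickness: at x = +57.5 on its body's x axis
- spanner_short_2: short spanner, 95 mm long, may be absent; steel, 0.09 kg. Hanging eye (outer 30, hole 17, 8 thick) at its +x end, open jaw (23 wide) at -x, blue sleeve (34 long, 18 wide, 14 thick) round the middle: grip it there, across the 18. Origin: centre of the sleeve, mid-length and mid-thickness (7 above the table as it lies); x to the eye, z up as it lies; both faces alike.
- spanner_short_2_eye (a point): centre of its eye's hole, half way through its thickness: at x = +32.5 on its body's x axis
- spanner_medium_2: medium spanner, 120 mm long, may be absent; steel, 0.09 kg. Hanging eye (outer 30, hole 17, 8 thick) at its +x end, open jaw (23 wide) at -x, blue sleeve (34 long, 18 wide, 14 thick) round the middle: grip it there, across the 18. Origin: centre of the sleeve, mid-length and mid-thickness (7 above the table as it lies); x to the eye, z up as it lies; both faces alike.
- spanner_medium_2_eye (a point): centre of its eye's hole, half way through its thickness: at x = +45 on its body's x axis
- spanner_long_2: long spanner, 145 mm long, may be absent; steel, 0.09 kg. Hanging eye (outer 30, hole 17, 8 thick) at its +x end, open jaw (23 wide) at -x, blue sleeve (34 long, 18 wide, 14 thick) round the middle: grip it there, across the 18. Origin: centre of the sleeve, mid-length and mid-thickness (7 above the table as it lies); x to the eye, z up as it lies; both faces alike.
- spanner_long_2_eye (a point): centre of its eye's hole, half way through its thickness: at x = +57.5 on its body's x axis
- board_short: fixed shadow board for short spanners, painted with two dark outlines of 95 mm spanners (sizes in mm), a brass peg at the eye of each. White face 120 wide, 160 up the slope, rising at 30 deg along the body's +x (away from the robot); pegs 60 apart, 9 thick, round-ended, standing 39 square out of the face. Origin: middle of the base's underside. Three boards in a row, in any order.
- board_short_peg0 (a point): on the axis of the left (+y) peg, 7 out from the face, where the centre of a hung spanner's eye belongs (it may sag up to 4 down the slope; the middle of the sleeve then lies 32.5 further straight down the slope); at x = 44, y = 30, z = 87.1 in the board's frame
- board_short_peg1 (a point): on the axis of the right (-y) peg, 7 out from the face, where the centre of a hung spanner's eye belongs (it may sag up to 4 down the slope; the middle of the sleeve then lies 32.5 further straight down the slope); at x = 44, y = -30, z = 87.1 in the board's frame
- board_medium: fixed shadow board for medium spanners, painted with two dark outlines of 120 mm spanners (sizes in mm), a brass peg at the eye of each. White face 120 wide, 160 up the slope, rising at 30 deg along the body's +x (away from the robot); pegs 60 apart, 9 thick, round-ended, standing 39 square out of the face. Origin: middle of the base's underside. Three boards in a row, in any order.
- board_medium_peg0 (a point): on the axis of the left (+y) peg, 7 out from the face, where the centre of a hung spanner's eye belongs (it may sag up to 4 down the slope; the middle of the sleeve then lies 45 further straight down the slope); at x = 44, y = 30, z = 87.1 in the board's frame
- board_medium_peg1 (a point): on the axis of the right (-y) peg, 7 out from the face, where the centre of a hung spanner's eye belongs (it may sag up to 4 down the slope; the middle of the sleeve then lies 45 further straight down the slope); at x = 44, y = -30, z = 87.1 in the board's frame
- board_long: fixed shadow board for long spanners, painted with two dark outlines of 145 mm spanners (sizes in mm), a brass peg at the eye of each. White face 120 wide, 160 up the slope, rising at 30 deg along the body's +x (away from the robot); pegs 60 apart, 9 thick, round-ended, standing 39 square out of the face. Origin: middle of the base's underside. Three boards in a row, in any order.
- board_long_peg0 (a point): on the axis of the left (+y) peg, 7 out from the face, where the centre of a hung spanner's eye belongs (it may sag up to 4 down the slope; the middle of the sleeve then lies 57.5 further straight down the slope); at x = 44, y = 30, z = 87.1 in the board's frame
- board_long_peg1 (a point): on the axis of the right (-y) peg, 7 out from the face, where the centre of a hung spanner's eye belongs (it may sag up to 4 down the slope; the middle of the sleeve then lies 57.5 further straight down the slope); at x = 44, y = -30, z = 87.1 in the board's frame
- bottle: bystander: white squeeze bottle with red cone nozzle, 57x57x241, standing mm; origin under its middle
- masking_tape: small roll of masking tape lying flat, outer diameter 50, hole 29 at least, 12 mm thick, 0.02 kg; origin: middle of its underside
- tape_post: fixed tape post: dark steel foot (diameter 64, 8 thick) with an upright pale wooden post of diameter 18 in its middle, tapered at the top, which is 63 mm above the table; origin: under the middle of the foot

How it is judged:
By the outcome, as a careful person would: the job done as asked, in the order asked, and still so for the second after the job is handed in, with the robot touching nothing.
Of spanner_short_1, spanner_medium_1, spanner_long_1, spanner_short_2, spanner_medium_2, spanner_long_2 only 5 to 6 are there at a start; the rules pass over those that are not, and their reading is None.
At some moment in a run one of spanner_short_1, spanner_medium_1, spanner_long_1, spanner_short_2, spanner_medium_2, spanner_long_2, masking_tape may be knocked a few centimetres aside while the robot is not near it.
It also fails if it takes over 208 s, if anything falls off the work surface, if the arm or the gripper's body presses on something with over 40 N, if the wrist force passes 120 N, or if a joint passes its speed limit or range.

## Working session

There is one attempt and no reset: what is moved stays moved. The work goes in short steps, each a Python script; the robot and the scene stay as the last script left them, time stands still between calls to the robot, and variables do not carry over. Pictures are saved under pics/ and viewed, at most 14 in all, crops included, and the job is handed in when it is done.

```bash
ls; mkdir -p pics; python3 - <<'E'
from cell import *
import cv2
for n in ("scene","top"):
    c=read_camera(n); cv2.imwrite(f"pics/{n}0.png",cv2.resize(c["pixels"][:,:,::-1],(784,588),interpolation=cv2.INTER_CUBIC))
    print(n,{k:v for k,v in c.items() if k!="pixels"})
print(read_clock(),read_position(),read_tool_rot())
E
```

```text
pics
scene {'intrinsics': array([[485.89139033,   0.        , 274.74171192],
       [  0.        , 485.89139033, 208.81846558],
       [  0.        ,   0.        ,   1.        ]]), 'eye': array([-0.34924841, -0.69027045,  0.58720466]), 'orientation': array([ 1.08326272, -0.53481798, -0.79610471])}
top {'intrinsics': array([[490.25037015,   0.        , 276.56041599],
       [  0.        , 490.25037015, 207.58509307],
       [  0.        ,   0.        ,   1.        ]]), 'eye': array([0.23294661, 0.02000684, 1.69379598]), 'orientation': array([ 0.16863761, -0.13110486, -1.57553522])}
0.1 [0.27485375 0.58852684 0.24056292] [-6.80641687e-01 -3.06671654e+00  2.67437013e-03]
```

View pics/top0.png

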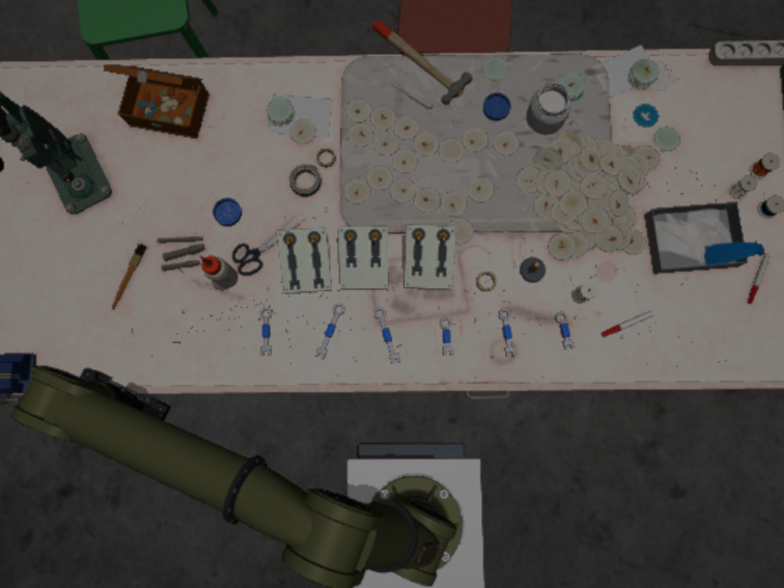

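View pics/scene0.png

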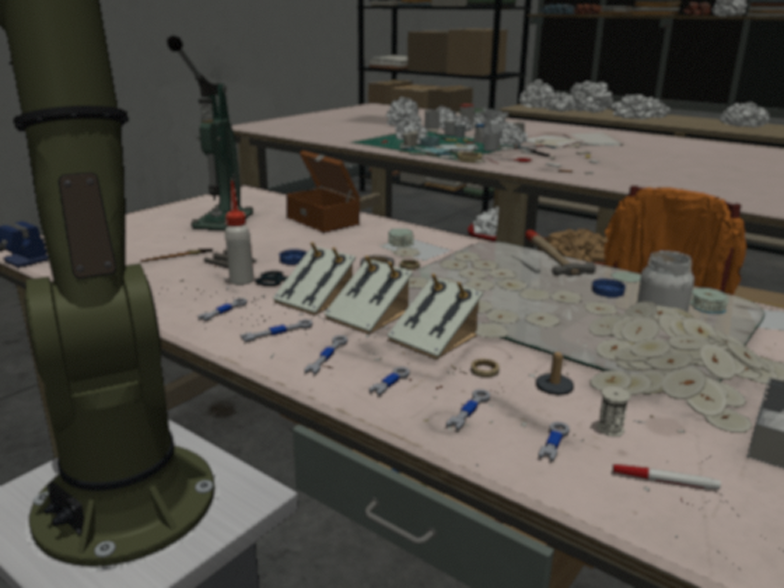

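Six spanners in the top picture (784-wide): sleeves near (265,331), (330,331), (387,335), (446,337), (507,333) and (566,331). The boards from left to right are long, short and medium. The tape is at (486,282), the post at (532,267) and the bottle at (220,275). Next I'll enlarge the boards, with a grid in original pixels.

```bash
cat > h.py <<'E'
from cell import *
import numpy as np, cv2
from scipy.spatial.transform import Rotation as R
from scipy.optimize import least_squares
def cam(n): return read_camera(n)
def proj(c,P):
    p=(np.atleast_2d(P)-c["eye"])@R.from_rotvec(c["orientation"]).as_matrix()
    q=np.c_[p[:,0],-p[:,1],-p[:,2]]@c["intrinsics"].T
    return q[:,:2]/q[:,2:]
def ray(c,uv,z):
    uv=np.atleast_2d(uv); q=np.c_[uv,np.ones(len(uv))]@np.linalg.inv(c["intrinsics"]).T
    d=(q*[1,-1,-1])@R.from_rotvec(c["orientation"]).as_matrix().T
    return c["eye"]+d*((z-c["eye"][2])/d[:,2])[:,None]
def crop(c,x0,y0,x1,y1,s,step=10):
    im=cv2.resize(c["pixels"][y0:y1,x0:x1,::-1],None,fx=s,fy=s,interpolation=cv2.INTER_CUBIC)
    im=cv2.convertScaleAbs(im,alpha=1.4)
    for x in range(-(-x0//step)*step,x1,step):
        X=int((x-x0+.5)*s); cv2.line(im,(X,0),(X,6),(0,0,255),1); cv2.putText(im,str(x),(X-9,16),0,.33,(0,0,255),1)
    for y in range(-(-y0//step)*step,y1,step):
        Y=int((y-y0+.5)*s); cv2.line(im,(0,Y),(6,Y),(0,0,255),1); cv2.putText(im,str(y),(8,Y+4),0,.33,(0,0,255),1)
    return im
def sleeves(c):
    """blue blobs: sub-pixel centroid (weighted), axis toward the eye, in world at sleeve mid-height"""
    p=c["pixels"].astype(float); w=np.clip(p[:,:,2]-p[:,:,0]-15,0,None)
    n,l,st,ce=cv2.connectedComponentsWithStats((w>20).astype(np.uint8)); out=[]
    for i in range(1,n):
        if not 20<st[i,4]<400: continue
        m=cv2.dilate((l==i).astype(np.uint8),np.ones((3,3)))>0
        ys,xs=np.nonzero(m); ww=w[m]; uv=np.r_[xs@ww,ys@ww]/ww.sum(); out.append((uv,st[i,4]))
    return out
E
python3 - <<'E'
from h import *
t=cam("top"); s=cam("scene")
a=crop(t,195,155,355,217,5); b=crop(s,190,165,350,260,3.3*1.51)
b=cv2.resize(b,(800,475))
cv2.imwrite("pics/t1.png",a);cv2.imwrite("pics/s1.png",b)
for uv,a in sleeves(t): print(uv.round(1),a,ray(t,uv,.010).round(4))
print("post",ray(t,[532/1.4-.5,267/1.4-.5],.05),"bottle",ray(t,[222/1.4,282/1.4],0))
E
```

```text
[354.4  75.9] 231 [[ 1.0473 -0.2307  0.01  ]]
[460.9  82.1] 196 [[ 1.0155 -0.6164  0.01  ]]
[162.  151.3] 256 [[0.7696 0.4698 0.01  ]]
[235.4 235.5] 43 [[0.4613 0.2026 0.01  ]]
[403.4 235.5] 45 [[ 0.4551 -0.3764  0.01  ]]
[189.4 236. ] 43 [[0.4614 0.363  0.01  ]]
[362.1 236.8] 44 [[ 0.4521 -0.235   0.01  ]]
[275.9 238.8] 44 [[0.4482 0.0621 0.01  ]]
[318.7 239.6] 45 [[ 0.4439 -0.0855  0.01  ]]
post [[ 0.60651931 -0.29458236  0.05      ]] bottle [[0.5875099  0.47805962 0.        ]]
```

View pics/t1.png

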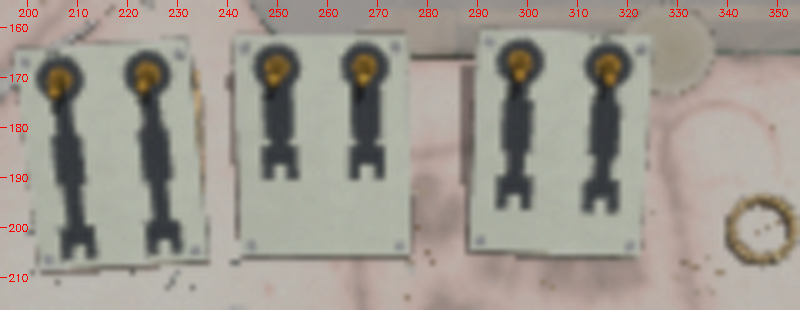

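View pics/s1.png

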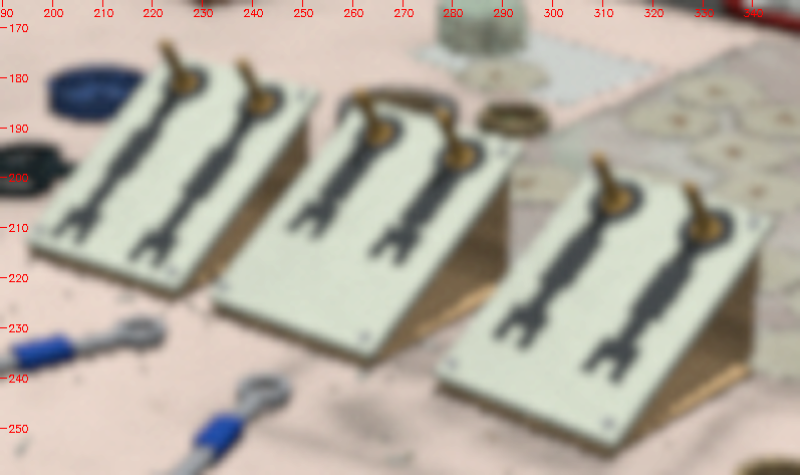

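The boards read clearly in both crops, with corners, painted rings and peg tips visible. From left to right they are long, short and medium. I'll fit their poses and look at the spanners close up.

```bash
cat > fit.py <<'E'
from h import *
import json
t=cam("top"); s=cam("scene")
sl=80*np.cos(np.pi/6)
C=np.array([[sl,60,93.6],[sl,-60,93.6],[-sl,-60,13.6],[-sl,60,13.6],[47.5,30,81],[47.5,-30,81],[28,30,114.8],[28,-30,114.8]])/1e3 # TL TR BR BL r0 r1 tip0 tip1
T={"long":[(18,52),(190,38),(208,262),(40,272),(57,80),(148,74)],
"short":[(238,36),(408,33),(410,257),(240,258),(277,65),(365,65)],
"medium":[(482,32),(652,35),(643,257),(468,250),(520,61),(609,66)]}
S={"long":[None,(318,92),(180,297),(30,242),(185,82),(263,102),(165,45),(243,65)],
"short":[None,(522,143),(368,363),(213,302),(380,132),(460,155),(363,95),(440,113)],
"medium":[None,(772,218),(612,450),(440,378),(617,200),(708,230),(598,158),(688,188)]}
B={}
for k in T:
    i2=[1,2,3,4,5,6,7]
    ut=np.array(T[k])/5+[194.5,154.5]; us=np.array([S[k][i] for i in i2])/5+[189.5,164.5]
    pts=lambda p: C@R.from_euler('z',p[2]).as_matrix().T+[p[0],p[1],0]
    f1=lambda p:(proj(t,pts(p)[:6])-ut).ravel(); f2=lambda p:(proj(s,pts(p)[i2])-us).ravel()
    for nm,f in (("top",f1),("scene",f2),("both",lambda p:np.r_[f1(p),f2(p)])):
        r=least_squares(f,[.6,.1,0],loss="soft_l1"); print(k,nm,r.x.round(4),"rms px",np.sqrt((f(r.x)**2).mean()).round(2))
    B[k]=list(r.x)
json.dump(B,open("boards.json","w"))
st=[]
for c,n in ((t,"top"),(s,"scene")):
    for uv,a in sleeves(c): 
        P=ray(c,uv,.011)[0]
        if .4<P[0]<.52: st.append(P); print(n,a,P.round(4))
E
python3 fit.py; python3 - <<'E'
from h import *
t=cam("top")
cv2.imwrite("pics/sp.png",np.vstack([crop(t,180,210,305,262,6),crop(t,300,210,425,262,6)])[:600])
E
```

```text
long top [0.6288 0.2627 0.0481] rms px 0.48
long scene [0.6245 0.255  0.0637] rms px 0.86
long both [0.6291 0.2607 0.056 ] rms px 0.89
short top [ 0.6342  0.1174 -0.0127] rms px 0.5
short scene [ 0.6311  0.1126 -0.0089] rms px 0.98
short both [ 0.6344  0.1162 -0.0127] rms px 0.9
medium top [ 0.6336 -0.0461 -0.0521] rms px 0.51
medium scene [ 0.6295 -0.0509 -0.055 ] rms px 0.85
medium both [ 0.6334 -0.0476 -0.0547] rms px 0.84
top 43 [0.4612 0.2026 0.011 ]
top 45 [ 0.455  -0.3761  0.011 ]
top 43 [0.4613 0.3628 0.011 ]
top 44 [ 0.452  -0.2348  0.011 ]
top 45 [0.448  0.0621 0.011 ]
top 45 [ 0.4438 -0.0854  0.011 ]
scene 36 [0.4587 0.3565 0.011 ]
scene 46 [0.4576 0.1968 0.011 ]
scene 43 [0.4477 0.0588 0.011 ]
scene 57 [ 0.4437 -0.0889  0.011 ]
scene 68 [ 0.4519 -0.2377  0.011 ]
scene 81 [ 0.4564 -0.3782  0.011 ]
```

View pics/sp.png

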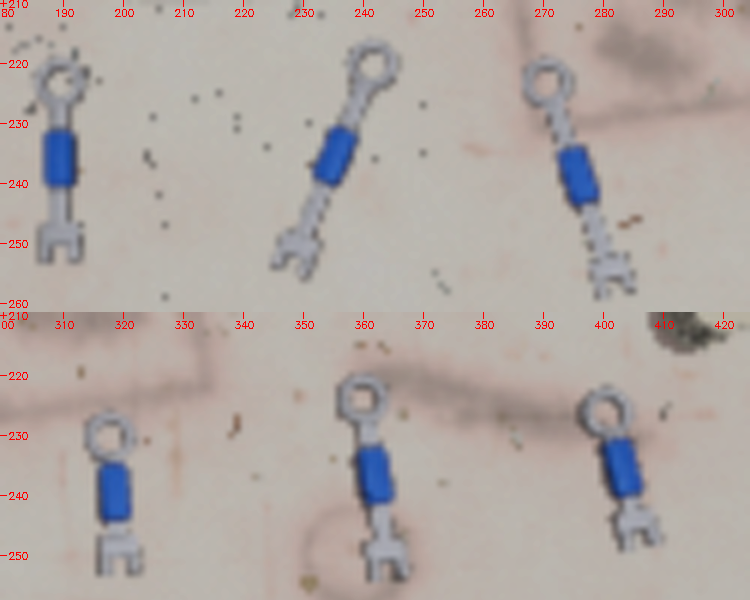

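Six spanners with all eyes pointing away from the robot (+x). Left to right they are medium, long, long, short, medium, short. The two cameras disagree by up to 8 mm on the boards and 6 mm on the spanners. I'll measure the top camera's lateral error against the robot by squeezing a few spanners, then re-imaging them.

```bash
cat >> h.py <<'E'
START=[-1.12,0.321,-0.07,1.45,0.023,1.371,-0.057]
Z=lambda a:R.from_euler('z',a).as_matrix()
def find(c):
    """[(x,y,yaw)] of spanners lying on the table, uncorrected"""
    p=c["pixels"].astype(float); w=np.clip(p[:,:,2]-p[:,:,0]-15,0,None); out=[]
    n,l,st,_=cv2.connectedComponentsWithStats((w>20).astype(np.uint8))
    for i in range(1,n):
        if not 20<st[i,4]<100: continue
        m=cv2.dilate((l==i).astype(np.uint8),np.ones((3,3)))>0
        ys,xs=np.nonzero(m); ww=w[m]/w[m].sum(); P=ray(c,np.c_[xs,ys],.011)[:,:2]; mu=ww@P
        d=P-mu; e,v=np.linalg.eigh((d*ww[:,None]).T@d); a=v[:,1]; a=a if a[0]>0 else -a
        out.append((*mu,np.arctan2(a[1],a[0])))
    return [o for o in out if .38<o[0]<.56]
def down(yaw,s): # tool x = s * spanner x
    x=s*Z(yaw)[:,0]; z=np.array([0,0,-1.]); return R.from_matrix(np.c_[x,np.cross(z,x),z]).as_rotvec()
def onboard(yaw,s):
    c,q=np.cos(np.pi/6),.5; u=Z(yaw)@[c,0,q]; n=Z(yaw)@[-q,0,c]
    return u,n,R.from_matrix(np.c_[s*u,np.cross(-n,s*u),-n]).as_rotvec()
def near(l,x,y): 
    k=min(l,key=lambda o:np.hypot(o[0]-x,o[1]-y)); return k
E
python3 - <<'E'
from h import *
import json
t=cam("top"); F=find(t); B=json.load(open("boards.json"))
for o in F: print(np.round(o,4),[None if (q:=inverse_kinematics([o[0],o[1],.0215],down(o[2],s))) is None else q.round(2)[-3:] for s in (1,-1)])
for k,L in (("long",.0575),("short",.0325),("medium",.045)):
    x,y,a=B[k]
    for py in (.03,-.03):
      for s in (1,-1):
        u,n,r=onboard(a,s); P=np.array([x,y,0])+Z(a)@[.044,py,.0871]
        print(k,py,s,[None if (q:=inverse_kinematics(P-u*L+n*(.014+h),r)) is None else np.round(q,2) for h in (.06,0)])
def squeeze(o):
    s=-1; r=down(o[2],s); set_gripper(.05); move_ptp([o[0],o[1],.1],r); servo_line([o[0],o[1],.0215],feed=.2)
    set_gripper(.0,10); print("grip",read_opening(),read_position().round(4)); set_gripper(.05); servo_line([o[0],o[1],.1],feed=.25)
T=[near(F,.456,-.376),near(F,.444,-.085),near(F,.461,.363)]
try:
    for o in T: squeeze(o)
except IKError as e: print("IK",e)
move_j(START)
G=find(cam("top"))
for o in T:
    g=near(G,*o[:2]); print("cam",np.round(g,4),"minus robot",np.round((np.array(g)-o),4))
print(read_clock())
E
```

```text
[ 0.4612  0.2025 -0.3736] [array([-0.14,  0.87, -2.29]), array([-0.06,  0.86,  0.78])]
[ 0.455  -0.3761  0.1789] [array([-0.55,  1.  , -0.32]), array([-0.34,  0.95,  2.66])]
[0.4613 0.3628 0.0488] [array([-0.18,  0.92, -2.09]), array([-0.01,  0.92,  0.91])]
[ 0.452  -0.2348  0.108 ] [array([-0.33,  0.89, -0.76]), array([-0.45,  0.92,  2.49])]
[0.4481 0.0621 0.3143] [array([-0.1 ,  0.84, -1.36]), array([-0.07,  0.84,  1.75])]
[ 0.4438 -0.0854  0.0457] [array([-0.16,  0.85, -1.24]), array([-0.14,  0.84,  1.87])]
long 0.03 1 [array([-0.75,  0.15,  0.1 ,  2.02,  0.5 ,  0.59, -2.52]), array([-0.85,  0.27,  0.26,  2.  ,  0.45,  0.47, -2.5 ])]
long 0.03 -1 [array([-0.79,  0.15,  0.15,  2.02,  0.48,  0.59,  0.63]), array([-0.76,  0.27,  0.16,  2.  ,  0.51,  0.48,  0.6 ])]
long -0.03 1 [array([-0.54,  0.09, -0.01,  2.08,  0.47,  0.55, -2.41]), array([-0.64,  0.22,  0.14,  2.06,  0.48,  0.43, -2.42])]
long -0.03 -1 [array([-0.73,  0.09,  0.2 ,  2.08,  0.43,  0.54,  0.76]), array([-0.69,  0.22,  0.19,  2.06,  0.45,  0.43,  0.74])]
short 0.03 1 [array([-0.39,  0.07,  0.01,  2.08,  0.38,  0.54, -
[... 643 characters left out ...]
0.14,  0.46,  1.37]), array([-0.46,  0.15,  0.44,  2.15, -0.05,  0.34,  1.52])]
medium -0.03 1 [array([-0.28, -0.01,  0.37,  2.17, -0.04,  0.46, -1.5 ]), array([-0.24,  0.15,  0.35,  2.14, -0.21,  0.35, -1.35])]
medium -0.03 -1 [array([-0.73, -0.03,  0.83,  2.18, -0.01,  0.46,  1.63]), array([-0.18,  0.15,  0.29,  2.14, -0.18,  0.34,  1.76])]
grip 0.017803466604688754 [ 0.455  -0.3763  0.0216]
grip 0.01766659290965802 [ 0.4438 -0.0855  0.0216]
grip 0.01776519594508225 [0.4613 0.3628 0.0215]
cam [ 0.455  -0.3757  0.1815] minus robot [0.     0.0005 0.0025]
cam [ 0.4437 -0.0854  0.0397] minus robot [-0.0001 -0.0001 -0.006 ]
cam [0.4612 0.3625 0.0562] minus robot [-0.     -0.0002  0.0075]
16.975
```

The top camera agrees with the robot to about 0.5 mm, so I'll use the top-only board fits. First hang: the short spanner at y = -0.085.

```bash
cat > hang.py <<'E'
from h import *
BO={"long":(.6288,.2627,.0481),"short":(.6342,.1174,-.0127),"medium":(.6336,-.0461,-.0521)}
LL={"long":.0575,"short":.0325,"medium":.045}
def q7(p,r):
    q=inverse_kinematics(p,r); return 9 if q is None else abs(q[6])
def hang(size,peg,y,park=True,adj=(0,0)):
    if park: move_j(START)
    o=min(find(cam("top")),key=lambda o:abs(o[1]-y)); print(size,peg,"at",np.round(o,4))
    if abs(o[1]-y)>.06: print("not found"); return False
    x0,y0,a=BO[size]; P=np.array([x0,y0,0])+Z(a)@[.044,.03 if peg==0 else -.03,.0871]
    pick=np.array([o[0],o[1],.0215])
    def tgt(s,h):
        u,n,r=onboard(a,s); return P-u*(LL[size]-adj[0])+Z(a)[:,1]*adj[1]+n*(.0145+h),r
    s=min((1,-1),key=lambda s:max(q7(pick,down(o[2],s)),q7(*tgt(s,.1)),q7(*tgt(s,0))))
    set_gripper(.05); move_ptp(pick+[0,0,.07],down(o[2],s)); servo_line(pick,feed=.15)
    set_gripper(0,30); 
    if read_opening()<.015: print("missed"); return False
    servo_line(pick+[0,0,.14],feed=.25)
    move_ptp(*tgt(s,.1)); servo_line(tgt(s,.042)[0],feed=.15)
    hit=servo_line(tgt(s,.0)[0],feed=.05,stop_force=10)
    n=onboard(a,s)[1]; h=(read_position()-tgt(s,0)[0])@n; print("hit",hit,"h mm",round(h*1e3,1),"open",round(read_opening(),4),read_contact_force().round(1))
    if h>.004: print("STOP: not seated, still holding"); return False
    set_gripper(.034); servo_line(read_position()+n*.09,feed=.25); print("t",read_clock()); return True
E
python3 - <<'E'
from hang import *
hang("short",1,-.085,park=False)
move_j(START)
s=cam("scene"); t=cam("top")
cv2.imwrite("pics/h1.png",np.vstack([cv2.resize(crop(s,190,165,350,260,5),(800,400)),crop(t,195,155,355,195,5)]))
E
```

```text
short 1 at [ 0.4437 -0.0855  0.0421]
hit False h mm 0.0 open 0.0178 [-0.   0.7 -0.4]
t 25.3167
```

View pics/h1.png

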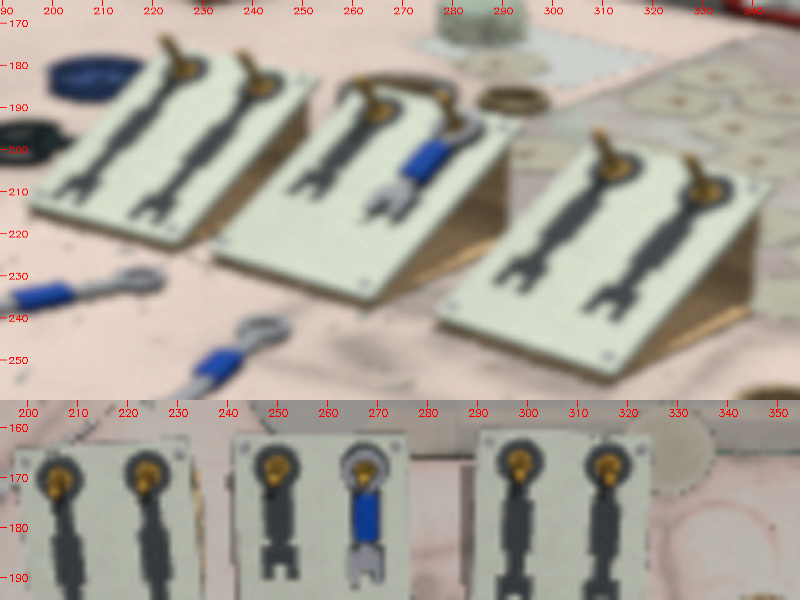

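The short spanner hangs on its peg along the outline (eye at (267,168), top view). I'll run the other five the same way, stopping on any fault.

```bash
python3 - <<'E'
from hang import *
for a in [("short",0,-.376),("medium",1,-.235),("long",1,.062),("long",0,.2025),("medium",0,.363)]:
    if not hang(*a): break
else: move_j(START)
s=cam("scene"); t=cam("top")
cv2.imwrite("pics/h2.png",np.vstack([cv2.resize(crop(s,190,165,350,260,5),(800,360)),crop(t,195,155,355,203,5)]))
cv2.imwrite("pics/p2.png",np.hstack([crop(t,335,170,402,220,6),crop(s,325,240,420,290,4.2).copy()[:300] if 0 else cv2.resize(crop(s,325,240,391,290,6),(396,300))]))
E
```

```text
short 0 at [ 0.455  -0.3756  0.1776]
hit True h mm -0.7 open 0.0181 [-2.  -0.3  5. ]
t 38.4333
medium 1 at [ 0.452  -0.2348  0.1118]
hit False h mm 0.4 open 0.018 [-0.9  0.9 -1.3]
t 50.2417
long 1 at [0.448  0.0621 0.3131]
hit False h mm 0.1 open 0.0178 [-0.2 -0.1 -1.3]
t 61.1167
long 0 at [ 0.4612  0.2025 -0.3744]
hit False h mm 0.1 open 0.0177 [ 0.3  0.3 -0.8]
t 70.4333
medium 0 at [0.4612 0.3626 0.0542]
hit False h mm 0.1 open 0.0177 [-0.1 -0.4 -0.7]
t 80.05
```

View pics/h2.png

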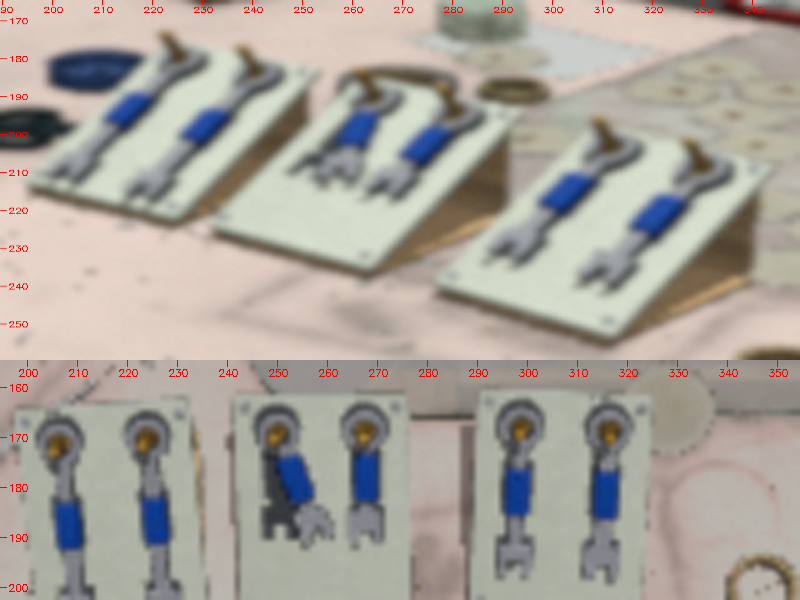

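View pics/p2.png

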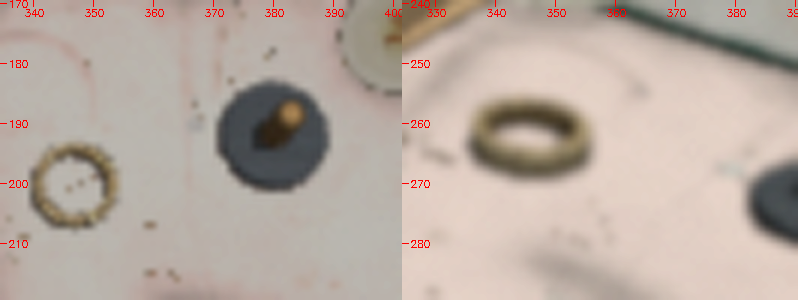

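Five are hung true. The short one on peg0 is swung about 20° toward its neighbour (its sleeve at (253.7,178) should be near (250.3,178)). I'll straighten it by closing the fingers around the target line, then measure the tape and post.

```bash
python3 - <<'E'
from hang import *
x0,y0,a=BO["short"]; P=np.array([x0,y0,0])+Z(a)@[.044,.03,.0871]
u,n,r=onboard(a,-1); T=lambda h:P-u*.0335+n*(.0145+h)
set_gripper(.058); move_ptp(T(.1),r); print(servo_line(T(.001),feed=.1,stop_force=8))
set_gripper(0,10); print(read_opening(),read_position()-T(0),read_contact_force().round(1))
dwell(.3); set_gripper(.03); servo_line(T(.1),feed=.2); move_j(START)
t=cam("top"); s=cam("scene")
cv2.imwrite("pics/h3.png",np.vstack([crop(t,195,155,335,215,5),cv2.resize(crop(s,235,170,305,215,9),(700,300))]))
print("tape",ray(t,[346.8,200.5],.008),"post tip",ray(t,[383.2,188.2],.063),"foot",ray(t,[380,192.3],.008),read_clock())
E
```

```text
False
0.018320082907487337 [-5.51185349e-04  5.53837048e-06  8.09219185e-04] [-0.7 -0.6 -0.5]
tape [[ 0.58068829 -0.18699691  0.008     ]] post tip [[ 0.61040871 -0.30492802  0.063     ]] foot [[ 0.6085476  -0.30400996  0.008     ]] 90.7583
```

View pics/h3.png

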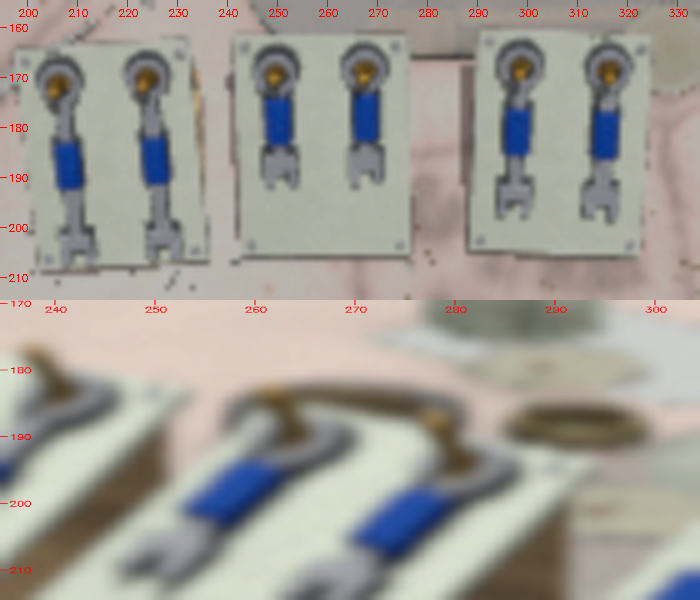

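All six now lie straight on their outlines. The post's tip and foot agree within 2 mm, so the tape goes next.

```bash
python3 - <<'E'
from hang import *
tp=np.array([.5807,-.187,.0215]); po=np.array([.6095,-.3045,.0300])
s=min((1,-1),key=lambda s:max(q7(tp,down(np.pi/2,s)),q7(po,down(np.pi/2,s)))); r=down(np.pi/2,s)
set_gripper(.075); move_ptp(tp+[0,0,.1],r); servo_line(tp,feed=.15,stop_force=8)
set_gripper(0,6); print("open",read_opening(),read_position())
if read_opening()>.04:
    servo_line(tp+[0,0,.1],feed=.25); servo_line(po+[0,0,.09],feed=.2)
    print(servo_line(po,feed=.06,stop_force=6),read_position()-po,read_opening(),read_contact_force().round(1))
    set_gripper(.066); servo_line(read_position()+[0,0,.12],feed=.2)
move_j(START); t=cam("top"); s=cam("scene")
cv2.imwrite("pics/p3.png",np.vstack([crop(t,195,155,405,215,3.8),cv2.resize(crop(s,340,220,452,300,6),(798,360))[:,:798]] ) if 0 else np.vstack([cv2.resize(crop(t,195,155,405,215,3.8),(798,228)),cv2.resize(crop(s,190,160,420,290,3.4),(798,370))]))
print(read_clock())
E
```

```text
open 0.04948300886404421 [ 0.57976124 -0.18601551  0.01955026]
False [ 0.00028877 -0.00013738  0.00046041] 0.049460064452468235 [ 0.7 -0.2  0.1]
103.7667
```

View pics/p3.png

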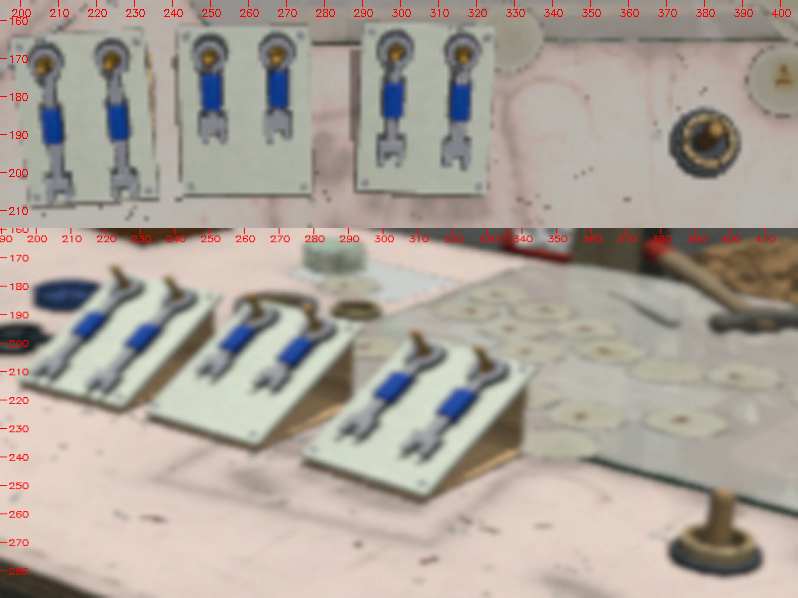

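All six spanners lie on their outlines. The tape sits flat on the foot around the post at (380,192) in the top view.

```bash
python3 -c "
from cell import *
print(job_done())"
```

```text
the job is handed in; nothing more can be done
None
```

The job is handed in at about 104 s of the 208 s limit: all six spanners hang on their matching boards, the tape is flat on the post's foot, and the bottle was not touched; one short spanner hung about 20° askew, so I straightened it.

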